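# Hold the finned lid down for the screws

### The job

Put the finned metal lid on the grey enclosure in the screwdriving fixture, its four pins inside the walls and its long side along the enclosure's, and press it down against the springs until the nest's red pointer stands in the green zone of the gauge (a push of about 7 N), never as far as the bottom of the travel. Keep the push steady there for at least three seconds as a third hand for the colleague who will drive the screws, and finish while still holding it down: do not let go at the end. Leave the things lying around where they are.

Things in the scene. Friction and masses are not known exactly. Their poses are not given: they have to be found in the camera images.
- lid: loose lid: aluminium plate 110 (x) x 76 (y) x 4 mm with a block of seven dark fins on top, 60 mm long (x) and 36 mm wide over the outer fins (y), to be gripped across the 36 mm; it stands on four black tapered pins, 8 mm long and 8 mm thick, 91 mm apart along x and 57 mm along y. Origin at its centre in the plane of the pin tips; plate underside 8 mm, plate top 12 mm and fin tops 38.5 mm above the origin. About 0.15 kg. A half turn makes no difference to the fit
- fixture: screwdriving fixture, fixed to the bench: dark steel base plate 170 x 140 x 12 mm, origin at the centre of its underside, with a white gauge plate at its front (-x) edge, up to 53 mm high, whose front face carries the green zone: a bar 30 mm wide, 29 to 37 mm above the underside; the red pointer in front of it is fixed to the nest, 42 mm up while the nest is up. It stands at a different place and yaw each time
- enclosure (a point): grey open-topped enclosure clamped in the fixture's sprung nest, outside 110 (x) x 76 (y) x 42 mm, walls 3 mm; this point is the centre of its underside, 41 mm above the underside of the fixture while the nest is up; it sinks with the nest. The pins have 2.5 mm (along x) and 2.5 mm (along y) of play to each side inside the walls; the seated lid's plate rests on the rim, so the lid's origin is then 34 mm above this point
- mouth (a point): centre of the enclosure's mouth at rim height, 42 mm above its underside, same axes as the enclosure; it sinks with the nest
- nest (a joint): how far the sprung nest with the enclosure has sunk, m: 0 = up, 0.018 = bottom of its travel. It starts to sink at a push of about 3 N (the lid's weight of 1.5 N included) and gives 1 mm for each further 0.6 N. The red pointer is in the green zone from 0.005 to 0.013
- carton: bystander: small brown carton 50 x 50 x 42 mm, origin at the centre of its underside
- driver: bystander: small screwdriver with red handle, 150 mm long, lying along its y axis, origin on its underside at the handle's front end
- jar: bystander: brown jar with white cap, 44 mm across, 47 mm high, origin at the centre of its underside
- tape: bystander: amber tape roll lying flat, 60 mm across, 12 mm high, origin at the centre of its underside

How it is judged:
On the way:
1. the lid is seated on the enclosure and held down by the robot with the pointer in the green zone for three seconds (horizontal distance between lid and mouth below 0.006 m and angle between the x axis of lid and the x axis of mouth, either way round below 0.09 rad and angle between the z axis of lid and the z axis of mouth, either way round below 0.05 rad and z of lid in the frame of mouth below -0.0055 m and value of joint nest between 0.005 and 0.013 m and contact force between lid and nest above 4.5 N and contact force between the fingers and lid above 2 N and linear speed of lid below 0.02 m/s), for 2.8 s.
At the end, for the whole second after the job is handed in: Lid on the rim, pins inside (centre within 6 mm, turned < 0.09 rad, within 2.5 mm of the rim, level to 0.05 rad), fingers pressing it (> 2 N; lid on enclosure > 4.5 N), nest sunk 5 to 13 mm and still, bystanders within 30 mm of their places (all of step 1 and distance of each of carton, driver, jar, tape from where it was at the start of the episode below 0.03 m); the arm keeps its last pose, push and grip.
It fails at once if the nest is pressed to the bottom of its travel (value of joint nest above 0.0175 m).
It fails at once if a bystander is shoved or knocked about (distance of any of carton, driver, jar, tape from where it was at the start of the episode above 0.03 m).
It also fails if it takes over 51 s, if anything falls off the work surface, if the arm or the gripper's body presses on something with over 40 N, if the wrist force passes 120 N, or if a joint passes its speed limit or range.

### The arm

A 6-joint arm with a two-finger parallel gripper is mounted at the origin on a cart in front of the work surface, level with it; the furniture and walls round the work are solid. World frame = base frame: x ahead of the robot, y to its left, z up, the work surface at z = 0. Lengths are in m, angles in rad, forces in N, time in s.
With the tool pointing down it reaches from about 0.325 to 0.9 m from the base axis. Payload 6.1 kg.
Tool frame: the origin (TCP) lies between the finger pads; the fingertips stand 25 mm ahead of it and the grasp point (between the pads) lies 6 mm ahead of it; z points along the fingers, y is the line along which they close (so a half turn about z gives the same grasp; the last joint's range is limited). The gripper opens to 85 mm and grips with 20 to 120 N. Pads are 22 mm wide; open, the fingers measure 114 mm over their backs; the gripper's body (76 mm by 85 mm) begins 54 mm behind the grasp point. The pads swing forward as they close: fully open they stand 13 mm farther back than shut.
Start: joints at [1.051, 0.22, 1.526, -0, 1.395, -0.126], TCP at [0.24, 0.577, 0.228] pointing down, gripper open.
Joint ranges: [-2.98, 2.98], [-0.91, 2.08], [0.09, 2.57], [-1.24, 4.39], [0.2, 2.65], [-2.68, 2.68]. Speed limits (rad/s): [2.57, 2.57, 3.01, 3.14, 3.14, 3.14].

### API

Orientations are given as a 3x3 rotation matrix whose columns are the frame's x, y, z axes.
In Python, from workcell import arm, camera gives the robot as it stands. The module is installed in compiled form; this text tells all that it offers.
- The arm moves only by the shell command python3 -m jog 'ROWS' [OPENING] [FORCE]. ROWS is JSON, a list of rows, each a list of 6 numbers: the shift along the tool's x, y, z in cm, then the turn, a rotation vector about the tool's x, y, z in degrees. In form: [[tx, ty, tz, wx, wy, wz], ...]. A call has 1 to 20 rows; each row shifts and turns the commanded pose from where the row before left it, along the tool's axes as they then stand; what a row does not reach is not made up. A row lasts 1/8 s, in which the tool goes at most 62.5 mm and 10.7 degrees, less where a joint would pass 70% of its speed; a pose out of reach is approached as far as the arm can. A call with a gripper value outside its range is refused whole. OPENING is the finger opening in cm, from 0 to 8.54, set as the call begins (- or left out, the last holds). The fingers move at their own pace and stop on an object; FORCE is the grip in N (left out, the last holds). Time passes only in rows, so rows that do not move let the fingers close. It gives the time, the measured TCP pose, the force, the opening and the grip force at its end, in the units of the state.
- arm.read_state(): the state, without advancing time (a new reading comes with each control period).
- camera(name): name is "scene" or "side" or "wrist"; returns a dict with "frame" (480x640x3 uint8, red, green, blue), "intrinsics" (3x3 intrinsics, pixels), "origin" and "attitude" of the camera in the world. Camera axes: x right, y down, z forward; pixel columns grow to the right and rows downward; lengths in m; the calibration is good to about 2 mm. A picture is of the moment at which its call begins. There is no depth.
- arm.job_done(): hands the job in; it is judged then, once.
The state is a dict: "time": time; "q": joint angles; "qd": joint speeds; "joint_torque": joint torques, N m; "tool_pos": TCP position; "tcp_rot": TCP orientation; "wrist_force": force on the tool from outside, world axes, zero at the start; "moment": the same for the moment, N m; "finger_gap": finger opening in m; "gripper_force": force on a finger pad.
Only numpy, scipy, OpenCV 4.12 (cv2) and the standard library are available. Lean on these libraries where they do the work, as an engineer would, in place of code of your own. Each camera call takes 0.05 s, during which the arm holds its last target. There are 200 camera calls.

## Working session

There is one attempt and no reset: what is moved stays moved. The work goes in short steps, Python scripts to look and compute and a shell command to move; the robot and the scene stay as the last step left them, time stands still between calls to the robot, and variables do not carry over. Pictures are saved under pics/ and viewed, at most 10 in all, crops included, and the job is handed in when it is done.

```bash
mkdir -p pics
python3 - <<'E'
from workcell import arm,camera
import cv2,json
for n in("scene","side"):
    c=camera(n);cv2.imwrite(f"pics/{n}0.png",c["frame"][:,:,::-1]);print(n,c["intrinsics"],c["origin"],c["attitude"])
s=arm.read_state();print(s)
E
```

```text
scene [[575.61084717   0.         319.330888  ]
 [  0.         575.61084717 237.13010501]
 [  0.           0.           1.        ]] [0.12849186 0.30442708 1.08325693] [[-0.64908673 -0.66046477  0.37745557]
 [-0.76068754  0.56769873 -0.31475803]
 [-0.00639446 -0.49143101 -0.87089303]]
side [[574.92093709   0.         316.38900051]
 [  0.         574.92093709 221.38715472]
 [  0.           0.           1.        ]] [0.54390751 0.95208672 0.53906578] [[-0.99953283 -0.0208719   0.02232674]
 [-0.02894984  0.41233389 -0.91057272]
 [ 0.00979931 -0.91079368 -0.4127455 ]]
{'time': 0.1, 'q': array([ 1.05089918e+00,  2.21172350e-01,  1.52757179e+00,  2.33872771e-05,
        1.39473474e+00, -1.26080521e-01]), 'qd': array([ 1.18252658e-03, -2.05394079e-03, -2.40219730e-03, -8.60441077e-04,
        3.68310688e-04, -7.71294637e-05]), 'joint_torque': array([ 1.41762463e-03, -4.98247361e+01, -3.90543151e+01, -5.18458705e-05,
        5.80601161e-03, -1.90678353e-07]), 'tool_pos': array([0.23950757, 0.57663956, 0.22665339]), 'tcp_rot': array([[-9.23449584e-01,  3.83718581e-01, -9.57041143e-04],
       [ 3.83719687e-01,  9.23448190e-01, -1.62555687e-03],
       [ 2.60021536e-04, -1.86835534e-03, -9.99998221e-01]]), 'wrist_force': array([-0.5415732 , -0.14739252,  0.52111053]), 'moment': array([0.01011819, 0.00577346, 0.03137393]), 'gripper_force': 0.0, 'finger_gap': 0.08544261646236723}
```

View pics/scene0.png

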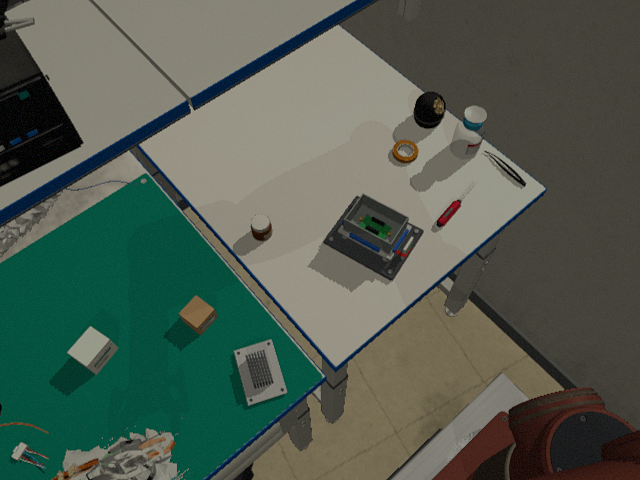

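View pics/side0.png

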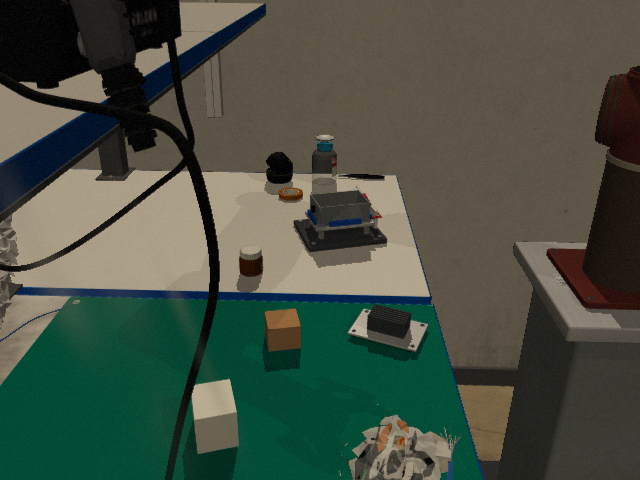

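The scene view shows the lid on the green mat at about (260,372), the carton at (198,315), the jar at (261,227), the fixture at (374,235), the driver at (455,205) and the tape at (404,152). The side view shows the lid at (388,327) and the enclosure at (341,208). A raised shelf is at the upper left in both.

```bash
cat > h.py <<'E'
import numpy as np,cv2
from workcell import arm,camera
def ray(c,p,z):
    K,o,R=c["intrinsics"],np.array(c["origin"]),np.array(c["attitude"])
    d=R@np.linalg.inv(K)@np.array([p[0],p[1],1.]);return o+d*(z-o[2])/d[2]
def proj(c,P):
    v=np.array(c["attitude"]).T@(np.array(P)-c["origin"]);v=c["intrinsics"]@v;return v[:2]/v[2]
def rect(c,mask,z):
    """largest blob -> min area rect of its outline cast to plane z: centre, sizes, yaw of long side (deg)"""
    cs,_=cv2.findContours(mask.astype(np.uint8),cv2.RETR_EXTERNAL,cv2.CHAIN_APPROX_NONE)
    k=max(cs,key=cv2.contourArea)[:,0]
    P=np.array([ray(c,p,z)[:2] for p in k]);(m,s,a)=cv2.minAreaRect((P*1000).astype(np.float32))
    if s[0]<s[1]: s=s[::-1];a+=90
    return np.array(m)/1000,np.array(s),(a+90)%180-90
E
python3 - <<'E'
from h import *
c=camera("scene");d=camera("side")
f=c["frame"].astype(int)
for n,p,z in [("carton",(198,302),.042),("jar",(260,219),.047),("tape",(404,150),.012),("driverhandle",(450,212),.01),("drv tip",(474,184),.005),("bottle",(470,150),0.03)]: print(n,ray(c,p,z).round(3))
print("tcp px",proj(c,arm.read_state()["tool_pos"]),proj(d,arm.read_state()["tool_pos"]))
roi=np.zeros(f.shape[:2],bool);roi[330:415,225:295]=1
g=(f[:,:,1]-f[:,:,0]>25)
m=cv2.morphologyEx((roi&~g).astype(np.uint8),cv2.MORPH_OPEN,np.ones((3,3)))
m[f.sum(2)<180]=0; m=cv2.morphologyEx(m,cv2.MORPH_CLOSE,np.ones((9,9)))
print("lid",rect(c,m,.012))
for n,q,z in [("lidcorners",[(233,348),(273,340),(288,395),(246,407)],.012),("rim",[(361,194),(409,217),(398,250),(343,222)],.083),("base",[(324,241),(390,278),(423,233)],.012)]:
    print(n,[ray(c,p,z)[:2].round(4) for p in q])
cv2.imwrite("pics/crop.png",np.hstack([cv2.resize(c["frame"][180:285,310:430,::-1],None,fx=4,fy=4,interpolation=cv2.INTER_CUBIC),cv2.resize(c["frame"][330:415,225:300,::-1],(300,420))]))
E
```

```text
carton [0.624 0.203 0.042]
jar [ 0.692 -0.004  0.047]
tape [ 0.642 -0.384  0.012]
driverhandle [ 0.455 -0.342  0.01 ]
drv tip [ 0.473 -0.441  0.005]
bottle [ 0.534 -0.487  0.03 ]
tcp px [ 94.75321238 648.79708688] [703.10783602 389.79845684]
lid (array([0.44552393, 0.19151225]), array([110.47322845,  76.3082428 ]), -22.291297912597656)
lidcorners [array([0.5145, 0.203 ]), array([0.4769, 0.1344]), array([0.3753, 0.1791]), array([0.4084, 0.2513])]
rim [array([ 0.5839, -0.1898]), array([ 0.4789, -0.2258]), array([ 0.4389, -0.1556]), array([ 0.5575, -0.1163])]
base [array([ 0.5791, -0.0841]), array([ 0.4249, -0.1302]), array([ 0.4557, -0.2578])]
```

View pics/crop.png

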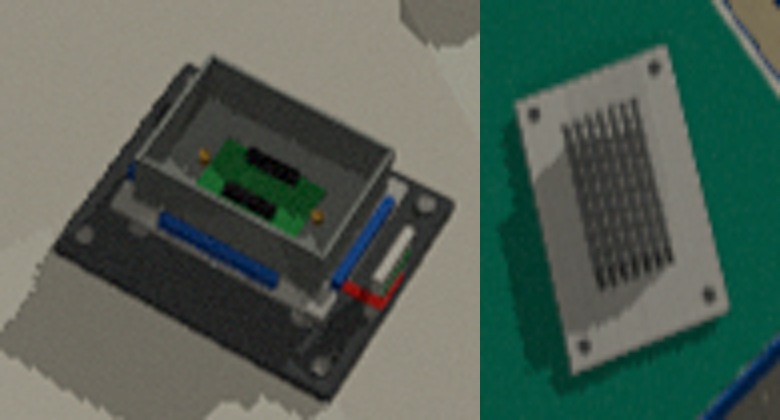

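The crop gives clean rim corners. In scene pixels they are about (363,194), (408.5,219), (391,243.5) and (344.5,219.5). The red pointer and gauge are on the robot side of the fixture, and the lid's fins run along its long side.

Run:
```python
from h import *
c=camera("scene")
P=np.array([ray(c,p,.083)[:2] for p in [(363.2,194.2),(408.5,218.8),(391.3,243.5),(344.5,219.5)]])
e=np.diff(np.vstack([P,P[:1]]),axis=0)
print("rim",P.mean(0).round(4),np.linalg.norm(e,axis=1).round(4),np.degrees(np.arctan2(e[:,1],e[:,0])).round(1))
s=arm.read_state();R=s["tcp_rot"]
print("to lid, tool cm",(R.T@(np.array([.4455,.1915,.2])-s["tool_pos"])*100).round(2))
print("pile",ray(c,(130,450),.05).round(3))
```

```text
rim [ 0.5188 -0.1733] [0.108  0.0688 0.1072 0.0734] [-164.4  105.6   18.1  -73.7]
to lid, tool cm [-33.8  -27.69   2.74]
pile [0.469 0.447 0.05 ]
```

```bash
python3 -m jog '[[-3.38,-2.77,0.28,0,0,0],[-3.38,-2.77,0.28,0,0,0],[-3.38,-2.77,0.28,0,0,0],[-3.38,-2.77,0.28,0,0,0],[-3.38,-2.77,0.28,0,0,0],[-3.38,-2.77,0.28,0,0,0],[-3.38,-2.77,0.28,0,0,0],[-3.38,-2.77,0.28,0,0,0],[-3.38,-2.77,0.28,0,0,0],[-3.38,-2.77,0.28,0,0,0],[0,0,0,0,0,0],[0,0,0,0,0,0]]' 7
python3 - <<'E'
from h import *
c=camera("wrist");cv2.imwrite("pics/w1.png",c["frame"][:,:,::-1])
f=c["frame"].astype(int)
print("lid px",proj(c,[.4455,.1915,.012]))
for n,z in (("scene",.012),("wrist",.012)):
    d=camera(n);f=d["frame"].astype(int);g=(f[:,:,1]-f[:,:,0]>25)
s=arm.read_state();R=s["tcp_rot"]
print((R.T@(np.array([.4455,.1915,.042])-s["tool_pos"])*100).round(2),np.degrees(np.arctan2(R[1,0],R[0,0])))
E
```

```text
time: 1.75
tool_pos: [0.4455, 0.1919, 0.1997]
tcp_rot: [[-0.923, 0.384, -0.0], [0.384, 0.923, 0.0], [0.001, 0.0, -1.0]]
wrist_force: [0.7, 0.2, -0.2]
finger_gap: 0.0698
gripper_force: 0.0
lid px [314.09646303 212.81098652]
[-0.07 -0.09 15.78] 157.5190767920554
```

View pics/w1.png

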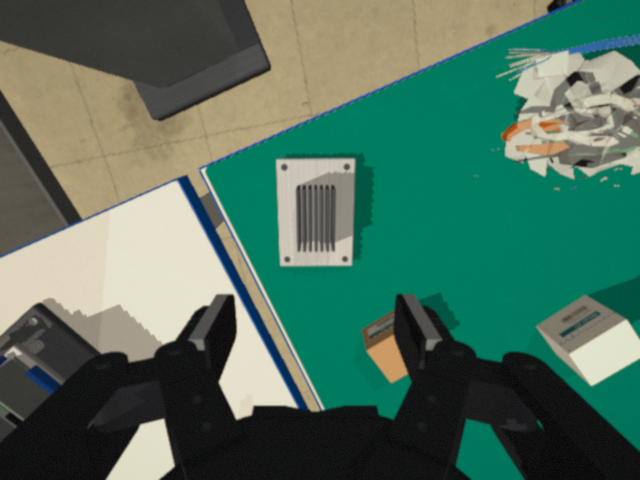

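The wrist view shows the lid square to the gripper, with its plate spanning (277–355, 157–266). Its centre is about (316,212), against a prediction of (314,213), so the estimate holds. Next I descend and grip.

```bash
python3 -m jog '[[-0.07,-0.1,3,0,0,0],[0,0,3,0,0,0],[0,0,3,0,0,0],[0,0,3,0,0,0],[0,0,2,0,0,0],[0,0,1,0,0,0],[0,0,0.8,0,0,0],[0,0,0,0,0,0],[0,0,0,0,0,0]]' 7
python3 -m jog '[[0,0,0,0,0,0],[0,0,0,0,0,0],[0,0,0,0,0,0],[0,0,0,0,0,0],[0,0,0,0,0,0],[0,0,0,0,0,0],[0,0,0,0,0,0],[0,0,0,0,0,0]]' 2.5 70
```

```text
time: 3.02
tool_pos: [0.4466, 0.1907, 0.0425]
tcp_rot: [[-0.924, 0.384, 0.001], [0.384, 0.924, 0.0], [-0.001, 0.001, -1.0]]
wrist_force: [-0.1, 0.7, 0.6]
finger_gap: 0.0699
gripper_force: 0.0
time: 4.03
tool_pos: [0.4459, 0.1905, 0.0417]
tcp_rot: [[-0.923, 0.384, -0.0], [0.384, 0.923, 0.0], [0.0, -0.0, -1.0]]
wrist_force: [0.1, 0.1, 0.1]
finger_gap: 0.0247
gripper_force: 0.0
```

Run:
```python
from h import *
c=camera("wrist");d=camera("side")
cv2.imwrite("pics/w2.png",np.hstack([cv2.resize(c["frame"][:,:,::-1],(400,300)),cv2.resize(d["frame"][270:390,310:470,::-1],(400,300),interpolation=cv2.INTER_CUBIC)]))
```

```text
(no output)
```

View pics/w2.png

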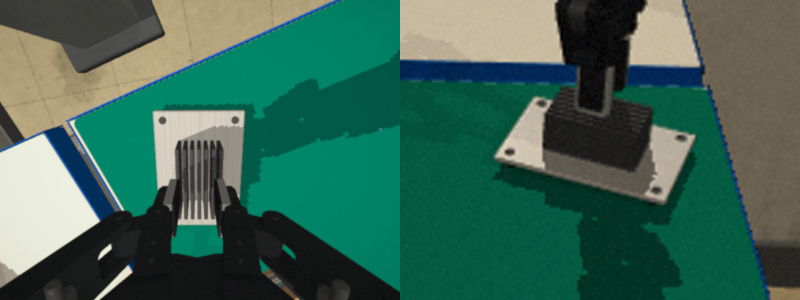

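The wrist half shows the pads flanking the fins. In the side half the near finger seems to end on the fin tops at about (592,110). The reported gap of 24.7 mm doesn't fit a 36 mm grip, so I'll check the numbers.

Run:
```python
from h import *
s=arm.read_state();R=s["tcp_rot"];print(s["finger_gap"],s["gripper_force"],s["wrist_force"],s["time"],s["tool_pos"])
d=camera("side");w=camera("wrist")
cv=lambda p:((p-[310,270])*2.5+[400,0]).round(0)
Rl=np.array([[np.cos(a),-np.sin(a)] for a in[np.radians(-22.3)]])
def L(x,y,z):
    a=np.radians(-22.3);return [.4455+np.cos(a)*x-np.sin(a)*y,.1915+np.sin(a)*x+np.cos(a)*y,z]
for n,p in [("fin +x+y top",L(.03,.018,.0385)),("fin -x+y top",L(-.03,.018,.0385)),("fin -x-y top",L(-.03,-.018,.0385)),("fin+x+y bot",L(.03,.018,.012)),("plate +x+y",L(.055,.038,.012)),("plate -x+y",L(-.055,.038,.012))]:
    print(n,cv(proj(d,p)),(proj(w,p)*.625).round())
for y in(-.018,-.0125,.0125,.018):
  for z in (0,.006,.025): print(y,z,cv(proj(d,s["tool_pos"]+R@[0,y,z])),(proj(w,s["tool_pos"]+R@[0,y,z])*.625).round())
cv2.imwrite("pics/s3.png",cv2.resize(d["frame"][290:370,330:440,::-1],(770,560),interpolation=cv2.INTER_CUBIC))
```

```text
0.025141618284857753 0.0 [ 0.08567306  0.23121003 -1.09734171] 4.125 [0.44592107 0.19046228 0.04168746]
fin +x+y top [546. 113.] [220. 217.]
fin -x+y top [640. 136.] [222. 147.]
fin -x-y top [656. 106.] [173. 147.]
fin+x+y bot [544. 149.] [217. 200.]
plate +x+y [495. 156.] [237. 223.]
plate -x+y [668. 201.] [244. 108.]
-0.018 0 [609.  90.] [173. 187.]
-0.018 0.006 [609.  98.] [174. 183.]
-0.018 0.025 [607. 123.] [176. 174.]
-0.0125 0 [607.  95.] [180. 187.]
-0.0125 0.006 [606. 103.] [181. 183.]
-0.0125 0.025 [604. 128.] [182. 174.]
0.0125 0 [594. 115.] [213. 187.]
0.0125 0.006 [594. 123.] [212. 183.]
0.0125 0.025 [592. 149.] [211. 174.]
0.018 0 [592. 119.] [220. 187.]
0.018 0.006 [591. 128.] [219. 183.]
0.018 0.025 [589. 153.] [217. 174.]
```

View pics/s3.png

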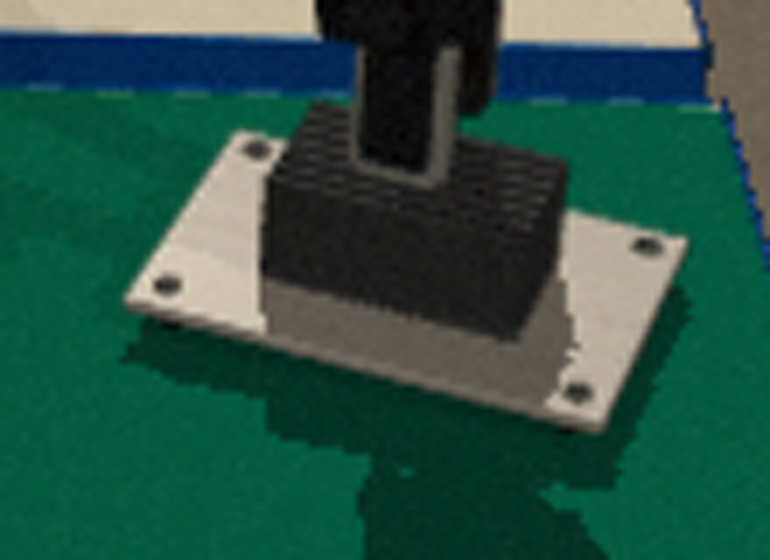

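The lid is where I measured it: its fin corner is predicted at (546,113) and seen at (546,114). The fingertip, though, sits about level with the TCP, not 25 mm ahead of it, so the pads closed just above the fins at about z = 0.043. I'll open, go 2.4 cm lower and grip again.

```bash
python3 -m jog '[[0,0,0,0,0,0],[0,0,0,0,0,0],[0,0,0,0,0,0],[0,0,0,0,0,0],[0,0,0.8,0,0,0],[0,0,0.8,0,0,0],[0,0,0.5,0,0,0],[0,0,0.3,0,0,0],[0,0,0,0,0,0]]' 7
python3 -m jog '[[0,0,0,0,0,0],[0,0,0,0,0,0],[0,0,0,0,0,0],[0,0,0,0,0,0],[0,0,0,0,0,0],[0,0,0,0,0,0],[0,0,0,0,0,0],[0,0,0,0,0,0]]' 2.5 70
```

```text
time: 5.35
tool_pos: [0.4457, 0.1904, 0.0174]
tcp_rot: [[-0.923, 0.384, -0.001], [0.384, 0.923, -0.0], [0.001, -0.0, -1.0]]
wrist_force: [-0.0, 0.4, 0.4]
finger_gap: 0.0701
gripper_force: 0.0
time: 6.35
tool_pos: [0.4466, 0.1906, 0.0183]
tcp_rot: [[-0.923, 0.384, 0.001], [0.384, 0.923, 0.0], [-0.001, 0.001, -1.0]]
wrist_force: [0.4, 0.2, 5.6]
finger_gap: 0.0343
gripper_force: 70.2
```

```bash
python3 -m jog '[[0,0,-1,0,0,0],[0,0,-2,0,0,0],[0,0,-3,0,0,0],[0,0,-3,0,0,0],[0,0,-3,0,0,0],[0,0,-3,0,0,0],[0,0,0,0,0,0]]'
python3 -m jog '[[-1.5,-2,0,0,0,0],[-2.5,-3.8,0,0,0,0],[-2.59,-3.84,0,0,0,0],[-2.59,-3.84,0,0,0,0],[-2.59,-3.84,0,0,0,0],[-2.59,-3.84,0,0,0,0],[-2.59,-3.84,0,0,0,0],[-2.2,-3.3,0,0,0,0],[-1.53,-2.4,0,0,0,0],[0,0,0,0,0,-6.8],[0,0,0,0,0,-8],[0,0,0,0,0,-8],[0,0,0,0,0,-8],[0,0,0,0,0,-8],[0,0,0,0,0,0],[0,0,0,0,0,0],[0,0,0,0,0,0]]'
python3 - <<'E'
from h import *
w=camera("wrist");d=camera("side");c=camera("scene")
np.savez("v.npz",w=w["frame"],d=d["frame"],c=c["frame"])
cv2.imwrite("pics/4.png",np.vstack([np.hstack([cv2.resize(c["frame"][150:290,310:450,::-1],(400,400),interpolation=2),cv2.resize(d["frame"][120:260,270:410,::-1],(400,400),interpolation=2)])]))
cv2.imwrite("pics/w4.png",w["frame"][:,:,::-1])
E
```

```text
time: 7.22
tool_pos: [0.4474, 0.1909, 0.17]
tcp_rot: [[-0.923, 0.384, 0.005], [0.384, 0.923, 0.001], [-0.004, 0.003, -1.0]]
wrist_force: [-0.2, 0.2, -1.7]
finger_gap: 0.0345
gripper_force: 70.2
time: 9.35
tool_pos: [0.5189, -0.1723, 0.1672]
tcp_rot: [[-0.961, -0.278, -0.001], [-0.278, 0.961, 0.0], [0.001, 0.0, -1.0]]
wrist_force: [0.7, -0.9, -1.6]
finger_gap: 0.0346
gripper_force: 70.2
```

View pics/4.png

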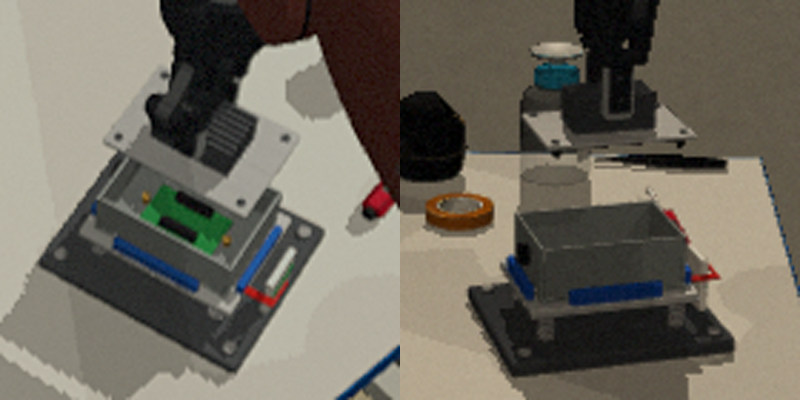

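View pics/w4.png

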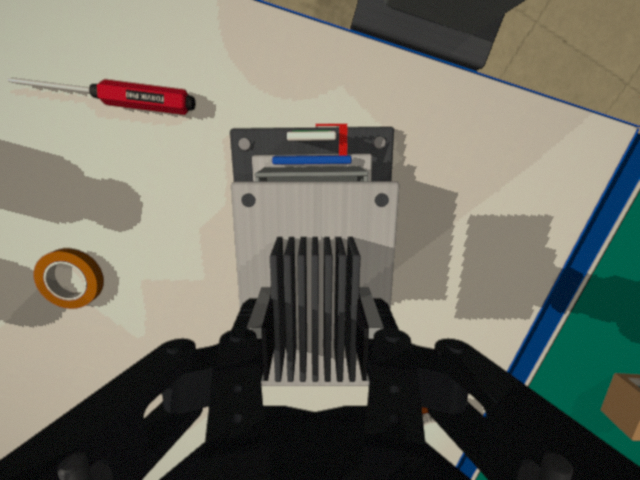

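Views 7 and 8 show the lid held level above the enclosure and aligned with the base. In the wrist view the plate's front edge runs (232,183)–(398,182), the base's front edge (231,128)–(393,126) and the enclosure's front rim about (256,175)–(368,174). In the scene view the plate corners are about (346,199), (414.7,199), (396.8,225.3) and (366,172.8).

Run:
```python
from h import *
w=camera("wrist");c=camera("scene");d=camera("side")
s=arm.read_state();R=s["tcp_rot"];t=s["tool_pos"];print(t)
def T(P): return ((R.T@(P-t))*1000).round(1)
zt=t[2]-.018+.012
def show(n,cam,px,z): print(n,[T(ray(cam,p,z))[:2] for p in px])
show("wrist plate front",w,[(232,183),(398,182)],zt)
show("wrist pins/screw",w,[(248,200),(382,200)],zt)
show("wrist base front",w,[(231,128),(393,126)],.012)
show("wrist base bolts",w,[(245,144),(380,143)],.012)
show("wrist rim front",w,[(256,175),(368,174)],.083)
show("scene plate L,R,B",c,[(346.05,199),(414.7,199),(396.8,225.25)],zt)
show("scene rim T,R,B,L",c,[(363.2,194.2),(408.5,218.8),(391.3,243.5),(344.5,219.5)],.083)
show("side plate R,B",d,[(373.25,165.5),(322.5,173.2)],zt)
# side rim corners: crop (515,217),(545,252),(687,237),(650,203)
show("side rim",d,[(270+(x-400)/2.857,120+y/2.857) for x,y in[(515,217),(545,252),(687,237),(650,203)]],.083)
```

```text
[ 0.51913814 -0.17241654  0.16777334]
wrist plate front [array([ 54.1, -37. ]), array([54.6, 36.8])]
wrist pins/screw [array([ 46.5, -30.3]), array([46.5, 30.2])]
wrist base front [array([ 79.9, -70.6]), array([81.5, 65.6])]
wrist base bolts [array([ 66.9, -59.6]), array([67.8, 55.5])]
wrist rim front [array([ 48.8, -39.5]), array([49.4, 35.5])]
scene plate L,R,B [array([-51.7,  37.9]), array([ 58. , -33.5]), array([58.1, 35.8])]
scene rim T,R,B,L [array([-53.2, -36.9]), array([ 54.8, -35.8]), array([54., 33.]), array([-53.1,  36.5])]
side plate R,B [array([56.5, 28.4]), array([-56.1,  50.2])]
side rim [array([-60.3, -30.1]), array([-55.7,  39.3]), array([51.9, 36.1]), array([ 47. , -34.5])]
```

All three views agree on a shift of roughly −4 mm in x and −2 mm in y, with yaw within 1°. I'll apply it, go down to about 1 cm above the rim and look once more.

```bash
python3 -m jog '[[-0.19,-0.09,0.6,0,0,0],[-0.18,-0.09,1.2,0,0,0],[0,0,1.2,0,0,0],[0,0,1.2,0,0,0],[0,0,0.8,0,0,0],[0,0,0.4,0,0,0],[0,0,0,0,0,0],[0,0,0,0,0,0],[0,0,0,0,0,0]]'
python3 - <<'E'
from h import *
w=camera("wrist");d=camera("side");c=camera("scene")
I=lambda f,x,y,s,W,H:cv2.resize(f[y:y+H//s,x:x+W//s,::-1],(W,H),interpolation=2)
top=np.hstack([I(c["frame"],330,170,4,400,300),I(d["frame"],300,150,4,400,300)])
bot=np.hstack([I(w["frame"],210,90,2,400,300),I(d["frame"],300,150,4,400,300)*0])
cv2.imwrite("pics/5.png",np.vstack([top,bot]))
s=arm.read_state();print(s["tool_pos"],s["wrist_force"])
E
```

```text
time: 10.78
tool_pos: [0.5235, -0.1732, 0.1142]
tcp_rot: [[-0.96, -0.28, 0.001], [-0.28, 0.96, -0.0], [-0.001, -0.001, -1.0]]
wrist_force: [0.1, -0.2, -2.3]
finger_gap: 0.034
gripper_force: 70.3
[ 0.52330747 -0.17311095  0.11397464] [-0.62613606 -0.21596856 -2.35884682]
```

View pics/5.png

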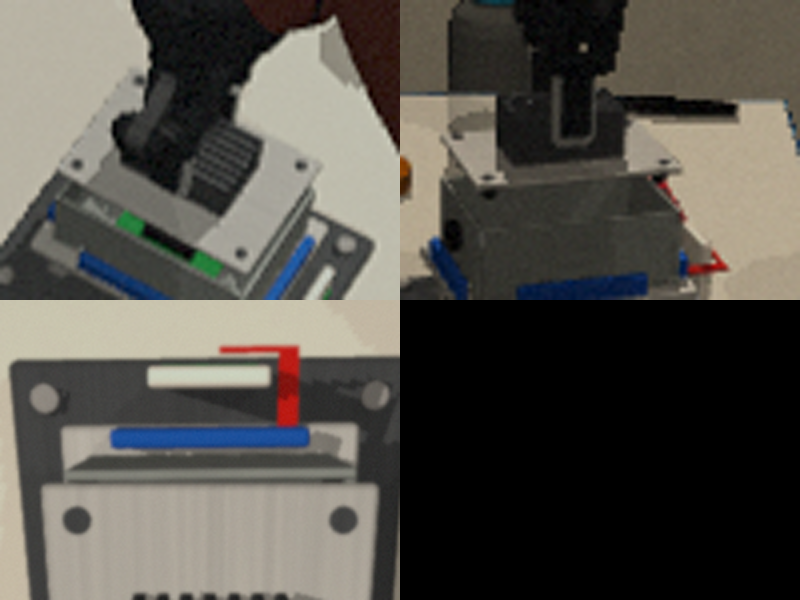

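The lid hovers about 1 cm above the rim and looks nearly in register in all views. The corner pixels for the cast, in crop coordinates:
- **Wrist:** plate front edge (42,487)–(378,485), rim front edge (64,469)–(357,469).
- **Scene:** plate L(60,167), R(322,163), B(240,268), and rim L(53,200), B(242,297).
- **Side:** plate (478,184), (682,172), (440,128), and rim (477,232), (682,207), (440,178).

Run:
```python
from h import *
w=camera("wrist");c=camera("scene");d=camera("side")
s=arm.read_state();R=s["tcp_rot"];t=s["tool_pos"]
zt=t[2]-.018+.012
def show(n,cam,px,z,o,k):
  for zz in z: print(n,round(zz,3),[((R.T@(ray(cam,(o[0]+p[0]/k,o[1]+p[1]/k),zz)-t))*1000).round(1)[:2] for p in px])
show("w plate",w,[(42,187),(378,185)],[zt],(210,90),2)
show("w rim",w,[(64,169),(357,169)],[.083],(210,90),2)
show("c plate LRB",c,[(60,167),(322,163),(240,268)],[zt],(330,170),4)
show("c rim LB",c,[(53,200),(242,297)],[.083],(330,170),4)
show("c rim0",c,[(363.2,194.2),(408.5,218.8),(391.3,243.5),(344.5,219.5)],[.083],(0,0),1)
show("d plate",d,[(78,184),(282,172),(40,128)],[zt],(300,150),4)
show("d rim",d,[(77,232),(282,207),(40,178)],[.083],(300,150),4)
```

```text
w plate 0.108 [array([ 53.7, -37.7]), array([54.2, 37.2])]
w rim 0.083 [array([ 54.9, -37.7]), array([54.9, 37.6])]
c plate LRB 0.108 [array([-50.9,  35.6]), array([ 57.3, -37.7]), array([53.1, 36.9])]
c rim LB 0.083 [array([-51. ,  40.7]), array([57.2, 37.2])]
c rim0 0.083 [array([-49.5, -35.1]), array([ 58.5, -34. ]), array([57.7, 34.8]), array([-49.5,  38.3])]
d plate 0.108 [array([-53.6,  36.1]), array([52.2, 44. ]), array([-52.8, -46.3])]
d rim 0.083 [array([-54.7,  39.3]), array([57.8, 31.7]), array([-55.1, -36.6])]
```

Wrist, scene and side agree that about +1 mm in x and 0–1 mm in y remain, well inside the 2.5 mm play. I correct that and lower in stages, watching the force. Contact before TCP z of about 0.095 would mean pins on the rim.

```bash
python3 -m jog '[[0.12,0.05,0.3,0,0,0],[0,0,0.3,0,0,0],[0,0,0.3,0,0,0],[0,0,0.3,0,0,0],[0,0,0.3,0,0,0],[0,0,0,0,0,0],[0,0,0,0,0,0],[0,0,0,0,0,0]]'
python3 -m jog '[[0,0,0.15,0,0,0],[0,0,0.15,0,0,0],[0,0,0,0,0,0],[0,0,0,0,0,0],[0,0,0,0,0,0]]'
```

```text
time: 12.08
tool_pos: [0.522, -0.173, 0.0989]
tcp_rot: [[-0.96, -0.28, 0.0], [-0.28, 0.96, -0.0], [-0.0, -0.0, -1.0]]
wrist_force: [-0.0, -0.0, -2.8]
finger_gap: 0.0344
gripper_force: 70.3
time: 12.7
tool_pos: [0.5219, -0.1729, 0.0958]
tcp_rot: [[-0.96, -0.28, 0.0], [-0.28, 0.96, -0.0], [-0.0, -0.0, -1.0]]
wrist_force: [0.6, 0.7, -2.1]
finger_gap: 0.0343
gripper_force: 70.3
```

There is no contact with the pins already 5 mm below the rim, so they are inside. I continue down to seat the lid.

```bash
for r in 1; do python3 -m jog '[[0,0,0.1,0,0,0],[0,0,0.1,0,0,0],[0,0,0.1,0,0,0],[0,0,0,0,0,0],[0,0,0,0,0,0],[0,0,0,0,0,0]]'; done
python3 -m jog '[[0,0,0.1,0,0,0],[0,0,0.1,0,0,0],[0,0,0.1,0,0,0],[0,0,0,0,0,0],[0,0,0,0,0,0],[0,0,0,0,0,0]]'
```

```text
time: 13.45
tool_pos: [0.5219, -0.1729, 0.0929]
tcp_rot: [[-0.96, -0.28, 0.0], [-0.28, 0.96, -0.0], [-0.0, -0.0, -1.0]]
wrist_force: [-2.3, 0.5, 1.8]
finger_gap: 0.0343
gripper_force: 70.7
time: 14.2
tool_pos: [0.5219, -0.173, 0.0898]
tcp_rot: [[-0.96, -0.28, 0.0], [-0.28, 0.96, -0.0], [-0.0, -0.0, -1.0]]
wrist_force: [-2.2, 0.8, 3.0]
finger_gap: 0.0344
gripper_force: 70.9
```

Contact is at TCP z of about 0.093, as predicted for a seated lid, and the nest has begun to sink. Another 5 mm brings it to mid green.

```bash
python3 -m jog '[[0,0,0.1,0,0,0],[0,0,0.1,0,0,0],[0,0,0.1,0,0,0],[0,0,0.1,0,0,0],[0,0,0.1,0,0,0],[0,0,0,0,0,0],[0,0,0,0,0,0],[0,0,0,0,0,0],[0,0,0,0,0,0]]'
python3 - <<'E'
from h import *
w=camera("wrist");d=camera("side");c=camera("scene")
I=lambda f,x,y,s,W,H:cv2.resize(f[y:y+H//s,x:x+W//s,::-1],(W,H),interpolation=2)
top=np.hstack([I(c["frame"],330,170,4,400,300),I(d["frame"],310,160,5,400,300)])
bot=np.hstack([I(w["frame"],210,90,2,400,300),I(c["frame"],385,215,8,400,300)])
cv2.imwrite("pics/6.png",np.vstack([top,bot]))
s=arm.read_state();print(s["tool_pos"],s["wrist_force"])
E
```

```text
time: 15.32
tool_pos: [0.522, -0.173, 0.085]
tcp_rot: [[-0.96, -0.28, 0.0], [-0.28, 0.96, -0.0], [-0.0, -0.0, -1.0]]
wrist_force: [-3.4, 0.8, 5.9]
finger_gap: 0.0347
gripper_force: 71.2
[ 0.52194534 -0.17297008  0.08495187] [-1.5998386   1.26962031  6.64394108]
```

View pics/6.png

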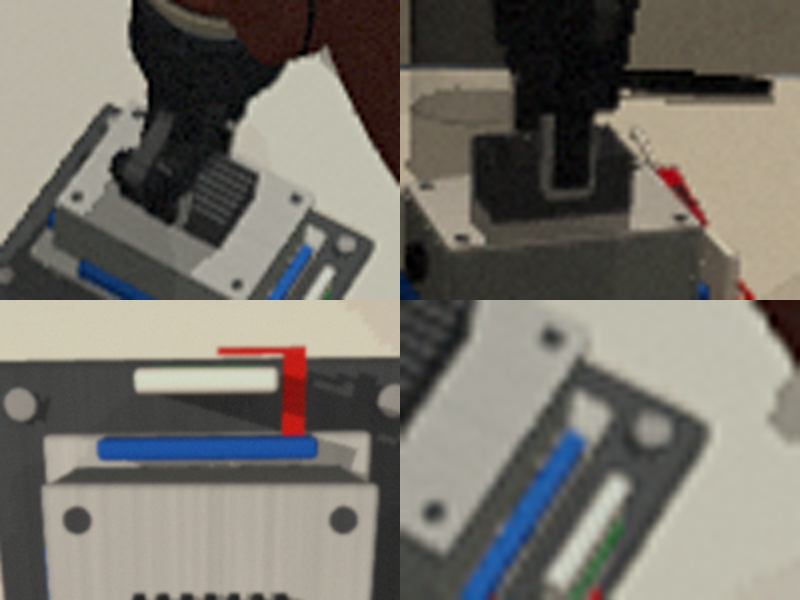

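The last view shows the plate flush on the rim in the scene, side and wrist panels, with the green bar beginning to show at (600,560). Force gives 6.3 + 1.5 ≈ 7.8 N, or about 8 mm sunk. The TCP travel past contact, 93 to 85 mm, also gives 8 mm, which is mid green. Now I hold.

```bash
Z='[[0,0,0,0,0,0],[0,0,0,0,0,0]]'; python3 -m jog '[[0,0,0,0,0,0],[0,0,0,0,0,0],[0,0,0,0,0,0],[0,0,0,0,0,0],[0,0,0,0,0,0],[0,0,0,0,0,0],[0,0,0,0,0,0],[0,0,0,0,0,0],[0,0,0,0,0,0],[0,0,0,0,0,0],[0,0,0,0,0,0],[0,0,0,0,0,0],[0,0,0,0,0,0],[0,0,0,0,0,0],[0,0,0,0,0,0],[0,0,0,0,0,0],[0,0,0,0,0,0],[0,0,0,0,0,0],[0,0,0,0,0,0],[0,0,0,0,0,0]]'
python3 -m jog '[[0,0,0,0,0,0],[0,0,0,0,0,0],[0,0,0,0,0,0],[0,0,0,0,0,0],[0,0,0,0,0,0],[0,0,0,0,0,0],[0,0,0,0,0,0],[0,0,0,0,0,0],[0,0,0,0,0,0],[0,0,0,0,0,0],[0,0,0,0,0,0],[0,0,0,0,0,0],[0,0,0,0,0,0],[0,0,0,0,0,0],[0,0,0,0,0,0],[0,0,0,0,0,0]]'
python3 -c "
from workcell import arm
print(arm.job_done())"
```

```text
time: 17.98
tool_pos: [0.522, -0.173, 0.085]
tcp_rot: [[-0.96, -0.28, 0.0], [-0.28, 0.96, -0.0], [-0.0, -0.0, -1.0]]
wrist_force: [-2.7, 1.3, 5.8]
finger_gap: 0.0342
gripper_force: 71.2
time: 19.98
tool_pos: [0.522, -0.173, 0.085]
tcp_rot: [[-0.96, -0.28, 0.0], [-0.28, 0.96, -0.0], [-0.0, -0.0, -1.0]]
wrist_force: [-1.7, 1.5, 5.7]
finger_gap: 0.034
gripper_force: 71.2
the job is handed in; nothing more can be done
None
```

The lid is seated on the enclosure and pressed about 8 mm down (about 7–8 N, mid green zone by force and travel); I held it steady for over 4 s and handed in at about 20 s, still holding; no verdict was returned.

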